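# Stopper the filled carafe and tally it

## Task

The carafe with the steel funnel standing in its neck has been filled. Move the funnel over into the neck of the other, empty carafe, then close the filled carafe with the cork stopper that fits it, the narrower of the two, upright and fully home on the rim. After that count the carafe: swing the tally counter's sprung lever all the way to its stop and let it spring back. Leave both carafes and everything else standing where they are.

Things in the scene. Friction and masses are not known exactly. Their poses are not given: they have to be found in the camera images.
- filled_carafe: Brown stoneware carafe, one of two alike: round body 100 mm across up to 52 mm high, shoulder narrowing to a neck 62 mm across from about 98 mm up; flat rim at z = 132 mm. Bore 43 mm across, straight, 58 mm deep. Weighs about 0.85 kg; stands loose on the worktop. This is the filled one: at the start the funnel stands in its neck. Origin: centre of the underside, z up.
- next_carafe: Brown stoneware carafe, one of two alike: round body 100 mm across up to 52 mm high, shoulder narrowing to a neck 62 mm across from about 98 mm up; flat rim at z = 132 mm. Bore 43 mm across, straight, 58 mm deep. Weighs about 0.85 kg; stands loose on the worktop. This is the empty one, with an open neck. Origin: centre of the underside, z up.
- funnel: Steel funnel, 88 mm high: spout 29 mm across at its foot, widening to 39 mm at 44 mm height, then a short cone to a straight collar 60 mm across from 54 to 88 mm height, mouth closed by a strainer plate just under the rim. In a neck its cone rests on the rim, its foot about 86 mm above the carafe's underside. Origin: centre of the foot of the spout, z up. About 0.11 kg.
- stopper: The stopper that fits, 77 mm high: cork plug 31 mm across at its foot, tapering to 38.6 mm at 36 mm height; wooden flange 54 mm across from 36 to 43 mm; upright round knob 33 mm across from 43 to 77 mm. Stands on its foot on the worktop. Fully home, the flange lies on the carafe's rim, so its foot is 96 mm above the carafe's underside. Origin: centre of the underside, z up.
- wide_stopper: A wider stopper of the same make, too wide for the carafes, to be left alone: plug 52 mm at the foot to 62 mm, flange 74 mm, same heights and knob as the other. Origin: centre of the underside, z up.
- tally_counter: Bench tally counter fixed to the worktop: aluminium housing 76 x 58 x 52 mm (x, y, z) on a plate 100 x 84 mm, number window in its -x face, lever on top. Origin: centre of the underside, z up.
- lever_pivot (a point): Point on the lever's vertical axis, 82 mm above the worktop, over the middle of the counter.
- lever_post (a point): Centre of the upright black post (16 mm across, from 57 to 102 mm above the worktop) at the lever's free end, 72 mm from the axis; this point is 82 mm above the worktop and moves with the lever. The flat arm below it is at 57 to 62 mm.
- tally_lever (a joint): Lever angle about the vertical: 0 at rest, where the arm points to +120 degrees from the counter's x axis; grows clockwise seen from above (the post moves towards the counter's +x side), 1.05 rad at the stop. A spring returns it; the post needs about 1 to 3.5 N.
- pepper_mill: Bystander: the nearer wooden pepper mill, 58 mm across, 160 mm high. Origin: centre of the underside, z up.
- stone_jar: Bystander: brown stoneware jar with a cork lid, 104 mm across, 120 mm high. Origin: centre of the underside, z up.
- tomato_tin: Bystander: food tin 75 mm across, 58 mm high. Origin: centre of the underside, z up.
- salt_shaker: Bystander: salt shaker 44 mm across, 90 mm high. Origin: centre of the underside, z up.
- ramekin_1: Bystander: small dark ramekin 69 mm across, 34 mm high. Origin: centre of the underside, z up.
- onion_5: Bystander: onion 83 mm across, 94 mm high. Origin: centre of the underside, z up.
Not all that is in view belongs to the job. What is shaped like the stopper but orange is not meant.

How it is judged:
By the outcome, as a careful person would: the job done as asked, in the order asked, and still so for the second after the job is handed in, with the robot touching nothing.
It also fails if it takes over 72 s, if anything falls off the work surface, if the arm or the gripper's body presses on something with over 40 N, if the wrist force passes 120 N, or if a joint passes its speed limit or range.

## Robot

A 6-joint arm with a two-finger parallel gripper is mounted at the origin on a cart in front of the work surface, level with it; the furniture and walls round the work are solid. World frame = base frame: x ahead of the robot, y to its left, z up, the work surface at z = 0. Lengths are in m, angles in rad, forces in N, time in s.
With the tool pointing down it reaches from about 0.375 to 0.975 m from the base axis. Payload 3.8 kg.
Tool frame: the origin (TCP) lies midway between the tips of the shut fingers; the grasp point (between the pads) lies 19 mm behind it; z points along the fingers, y is the direction in which the jaws open and shut (so a half turn about z gives the same grasp; the last joint's range is limited). The gripper opens to 85 mm and grips with 20 to 120 N. Pads are 22 mm wide; open, the fingers measure 114 mm over their backs; the gripper's body (76 mm by 85 mm) begins 54 mm behind the grasp point. The pads swing forward as they close: fully open they stand 13 mm farther back than shut.
Start: joints at [-1.366, 0.264, 1.604, -0, 1.274, -0.037], TCP at [0.162, -0.655, 0.231] pointing down, gripper open.
Joint ranges: [-2.63, 2.63], [-0.94, 2.18], [0.31, 2.57], [-1.31, 4.45], [0, 2.66], [-2.55, 2.55]. Speed limits (rad/s): [2.57, 2.57, 3.14, 3.14, 3.14, 3.14].

## Interface

Orientations are given as a rotation vector (axis times angle).
In Python, from workcell import bot gives the robot as it stands.
- The arm moves only by the shell command python3 -m inch 'ROWS' [FORCE]. ROWS is JSON, a list of rows, each an object of numbers: "dx", "dy", "dz": the shift along the tool's x, y, z in m; "ax", "ay", "az": the turn, a rotation vector about the tool's x, y, z in degrees; "fingers": the opening, from -1 (shut) to 1 (fully open). A call has 1 to 20 rows; each row is the pose to reach, as a shift and turn from the pose measured when the call began, along the tool's axes at that moment; what a row does not reach only later rows make up. A row lasts 1/8 s, in which the tool goes at most 62.5 mm and 10.7 degrees, less where a joint would pass 70% of its speed; a pose out of reach is approached as far as the arm can. A call with a gripper value outside its range is refused whole. The fingers move at their own pace and stop on an object; FORCE is the grip in N (left out, the last holds). Time passes only in rows, so rows that repeat a pose let the fingers close. It gives the time, the measured TCP pose, the force and the opening at its end, in the units of the state.
- bot.read_state(): the state, without advancing time (a new reading comes with each control period).
- bot.read_camera(name): name is "scene" or "top" or "wrist"; returns (picture, depth): 480x640x3 uint8, blue, green, red; 480x640 float32, m along the optical axis (not along the pixel's ray), 0 where there is no reading.
- bot.get_calibration(name): a dict with "intrinsics" (3x3 intrinsics, pixels), "view" (4x4, takes a point from world to camera coordinates). Camera axes: x right, y down, z forward; pixel columns grow to the right and rows downward; lengths in m; the calibration is good to about 2 mm. The wrist camera is an equidistant fisheye: a pixel r from the principal point sees the ray r / f radians off the axis. A picture is of the moment at which its call begins: read the wrist's pose just before it. get_calibration takes no time and is no camera call; for the wrist camera it gives the pose at the moment of the call.
- bot.finish_job(): hands the job in, once; it reports no verdict.
Trained networks look in the newest picture that a camera, given by its name, has taken for a name from the list of things; names that differ only in an ending like _2 or _b are one class to them, and where a whole thing is asked for, a point or a joint stands for the part that bears it (a point fixed in the world has none). Each returns a list of dicts, best first, with "p" (0 to 1); they miss things now and then, are a little off and sometimes report something else, mostly with a low value. They report only what shows in the picture. A call takes as long as a camera call. They do not tell look-alikes from the thing itself.
- bot.masks_of(camera, thing): "region" (480x640 bool, what is visible of it) and "box" ([left, top, right, bottom] in pixels, round what is visible of it).
The state is a dict: "time": time; "q": joint angles; "joint_vel": joint speeds; "joint_torque": joint torques, N m; "tool_pos": TCP position; "tcp_rot": TCP orientation; "wrist_force": force on the tool from outside, world axes, zero at the start; "torque": the same for the moment, N m; "width": opening from 0.0 (shut) to 1.0 (fully open).
Only numpy, scipy, OpenCV 4.12 (cv2) and the standard library are available. Lean on these libraries where they do the work, as an engineer would, in place of code of your own. Each camera call takes 0.05 s, during which the arm holds its last target. There are 200 camera calls.

## Working session

There is one attempt and no reset: what is moved stays moved. The work goes in short steps, Python scripts to look and compute and a shell command to move; the robot and the scene stay as the last step left them, time stands still between calls to the robot, and variables do not carry over. Pictures are saved under pics/ and viewed, about 8 in all and at most 12, crops included, and the job is handed in when it is done.

```bash
ls; mkdir -p pics
cat > h.py <<'E'
import numpy as np, cv2
from workcell import bot
from scipy.spatial.transform import Rotation as R
def cloud(cam):
    img,d=bot.read_camera(cam); c=bot.get_calibration(cam); K=np.array(c["intrinsics"]);V=np.array(c["view"])
    v,u=np.mgrid[:480,:640]; x=(u-K[0,2])/K[0,0]; y=(v-K[1,2])/K[1,1]
    if cam=="wrist":
        r=np.hypot(x,y)+1e-9; s=np.tan(np.minimum(r,1.5))/r; x=x*s;y=y*s
    P=np.stack([x*d,y*d,d],-1); W=(P-V[:3,3])@V[:3,:3]
    W[d<=0]=np.nan
    return img,d,W
def fit(P,zlo,zhi):
    P=P[(P[:,2]>zlo)&(P[:,2]<zhi)]
    if len(P)<6: return None
    A=np.c_[2*P[:,:2],np.ones(len(P))]; b=(P[:,:2]**2).sum(1)
    s=np.linalg.lstsq(A,b,rcond=None)[0]; return s[0],s[1],np.sqrt(s[2]+s[0]**2+s[1]**2),len(P)
def totool(dw):
    return R.from_rotvec(bot.read_state()["tcp_rot"]).inv().apply(dw)
E
python3 - <<'E'
from h import *
s=bot.read_state(); print({k:np.round(v,3) for k,v in s.items()}); print(R.from_rotvec(s["tcp_rot"]).as_matrix().round(3))
for cam in ["top","scene"]:
    img,d,W=cloud(cam); cv2.imwrite(f"pics/{cam}0.png",img); np.savez(f"{cam}0.npz",W=W,img=img)
    for t in ["filled_carafe","funnel","stopper","wide_stopper","tally_counter","lever_post","pepper_mill","stone_jar","tomato_tin","salt_shaker","ramekin_1","onion_5"]:
        for m in bot.masks_of(cam,t):
            P=W[m["region"]];P=P[~np.isnan(P[:,0])]
            if len(P): print(cam,t,round(m["p"],2),np.round(m["box"]),"med",np.median(P,0).round(3),"zmax",np.percentile(P[:,2],98).round(3))
E
```

```text
pics
{'time': np.float64(0.0), 'q': array([-1.366,  0.265,  1.605, -0.   ,  1.274, -0.037]), 'joint_vel': array([ 0.   ,  0.001, -0.   , -0.   , -0.001, -0.001]), 'joint_torque': array([-1.0000e-03, -5.1512e+01, -3.6731e+01, -0.0000e+00,  1.3000e-02,
       -0.0000e+00]), 'tool_pos': array([ 0.161, -0.655,  0.23 ]), 'tcp_rot': array([-3.116, -0.379,  0.   ]), 'wrist_force': array([-0.199, -0.124, -0.532]), 'torque': array([ 0.01 ,  0.001, -0.01 ]), 'width': np.float64(1.003)}
[[ 0.971  0.239 -0.   ]
 [ 0.239 -0.971  0.002]
 [ 0.    -0.002 -1.   ]]
top filled_carafe 0.67 [317. 207. 352. 247.] med [ 0.571 -0.147  0.076] zmax 0.128
top funnel 0.19 [398. 250. 437. 295.] med [ 0.482 -0.376  0.05 ] zmax 0.1
top stopper 0.7 [336. 280. 355. 298.] med [ 0.435 -0.181  0.047] zmax 0.081
top stopper 0.63 [298. 308. 319. 333.] med [ 0.357 -0.1    0.046] zmax 0.08
top stopper 0.59 [386. 201. 417. 229.] med [ 0.628 -0.326  0.064] zmax 0.084
top stopper 0.58 [361. 320. 384. 343.] med [ 0.329 -0.261  0.047] zmax 0.08
top wide_stopper 0.83 [220. 269. 249. 304.] med [0.432 0.094 0.043] zmax 0.08
top ta
[... 1460 characters left out ...]
. 139. 360. 187.] med [0.742 0.131 0.086] zmax 0.12
scene stone_jar 0.17 [311. 322. 376. 386.] med [ 0.468 -0.399  0.047] zmax 0.094
scene tomato_tin 0.78 [393. 234. 428. 268.] med [ 0.76  -0.207  0.051] zmax 0.058
scene tomato_tin 0.41 [311. 319. 377. 387.] med [ 0.468 -0.4    0.048] zmax 0.098
scene salt_shaker 0.74 [309. 322. 355. 354.] med [ 0.449 -0.353  0.063] zmax 0.102
scene salt_shaker 0.62 [266. 222. 284. 252.] med [ 0.465 -0.03   0.051] zmax 0.088
scene ramekin_1 0.86 [350. 189. 374. 214.] med [0.749 0.026 0.021] zmax 0.035
scene ramekin_1 0.46 [394. 231. 429. 267.] med [ 0.761 -0.207  0.051] zmax 0.058
scene onion_5 0.93 [377. 290. 415. 324.] med [ 0.622 -0.348  0.059] zmax 0.083
```

Run:
```python
import cv2,numpy as np
a=cv2.imread("pics/top0.png")[125:355,180:460]; cv2.imwrite("pics/a.png",cv2.resize(a,None,fx=2.6,fy=2.6,interpolation=cv2.INTER_CUBIC))
a=cv2.imread("pics/scene0.png")[130:400,200:450]; cv2.imwrite("pics/b.png",cv2.resize(a,None,fx=2.2,fy=2.2,interpolation=cv2.INTER_CUBIC))
```

```text
(no output)
```

View pics/a.png

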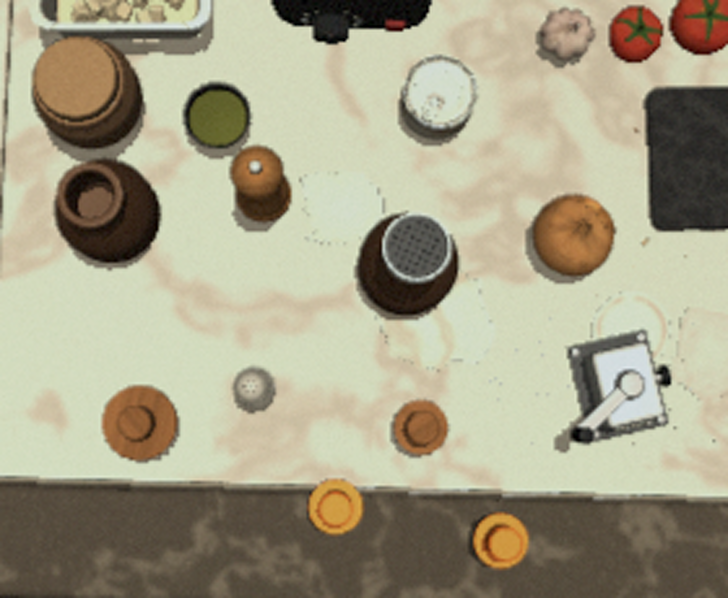

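View pics/b.png

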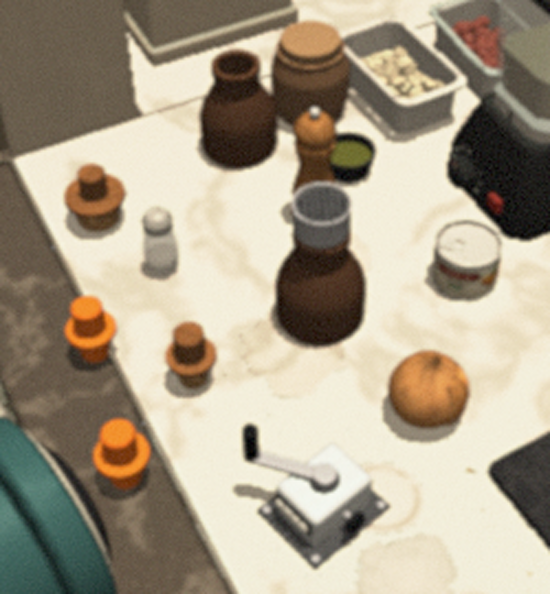

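The top crop shows the filled carafe with the funnel (415,250), the empty carafe (95,205), brown stoppers at (140,423) with a wide flange and (420,427) with a narrow one, orange look-alikes at (335,505) and (500,540), and the counter at (625,385) with its post at (582,434). The narrow brown one at (420,427) is the stopper meant, because it is brown and has the smaller flange. I'll check its flange width in numbers.

Run:
```python
from h import *
img=None
for cam in ["top","scene"]:
    z=np.load(f"{cam}0.npz"); W=z["W"].reshape(-1,3); W=W[~np.isnan(W[:,0])]
    def enc(c,r,lo,hi):
        P=W[(np.hypot(W[:,0]-c[0],W[:,1]-c[1])<r)&(W[:,2]>lo)&(W[:,2]<hi)]
        if len(P)<5: return "few"
        (x,y),rr=cv2.minEnclosingCircle(P[:,:2].astype(np.float32)); return np.round([x,y,2*rr,len(P),np.median(P[:,2])],4), P[:,:2].mean(0).round(4)
    print(cam)
    print("funnel top",enc((.59,-.165),.06,.155,.185))
    print("next rim",enc((.64,.13),.075,.122,.142)); print("next body",enc((.64,.13),.075,.03,.06))
    print("filled body",enc((.59,-.165),.075,.03,.06))
    for n,c in [("stop",(.435,-.181)),("wide",(.432,.09))]:
        print(n,"knob",enc(c,.045,.07,.085),"flange",enc(c,.06,.033,.048))
    print("post",enc((.42,-.345),.06,.09,.11))
    print("hub",enc((.48,-.38),.06,.06,.088)); 
    P=W[(np.hypot(W[:,0]-.48,W[:,1]+.385)<.08)&(abs(W[:,2]-.052)<.003)]
    print("housing",cv2.minAreaRect(P[:,:2].astype(np.float32)*1000),len(P))
    P=W[(np.hypot(W[:,0]-.48,W[:,1]+.385)<.08)&(W[:,2]>.057)]
    print(P[::max(1,len(P)//25)].round(3).tolist())
a=cv2.imread("pics/top0.png")[240:345,205:450]; cv2.imwrite("pics/c.png",cv2.resize(a,None,fx=3.2,fy=3.2,interpolation=cv2.INTER_CUBIC))
```

```text
top
funnel top (array([ 5.986e-01, -1.656e-01,  6.320e-02,  5.480e+02,  1.693e-01]), array([ 0.598 , -0.1653]))
next rim (array([6.428e-01, 1.384e-01, 6.280e-02, 2.710e+02, 1.308e-01]), array([0.6429, 0.1387]))
next body (array([6.538e-01, 1.354e-01, 1.220e-01, 1.810e+02, 5.210e-02]), array([0.6395, 0.1195]))
filled body (array([ 5.978e-01, -1.656e-01,  1.004e-01,  8.900e+01,  5.300e-02]), array([ 0.5741, -0.1556]))
stop knob (array([ 4.351e-01, -1.820e-01,  3.280e-02,  1.360e+02,  7.680e-02]), array([ 0.4351, -0.1818])) flange (array([ 4.351e-01, -1.820e-01,  5.410e-02,  1.980e+02,  4.270e-02]), array([ 0.4356, -0.1808]))
wide knob (array([4.317e-01, 9.610e-02, 3.300e-02, 1.370e+02, 7.650e-02]), array([0.4319, 0.096 ])) flange (array([4.32e-01, 9.65e-02, 7.39e-02, 4.99e+02, 4.22e-02]), array([0.4319, 0.095 ]))
post (array([ 4.320e-01, -3.344e-01,  1.580e-02,  3.600e+01,  1.022e-01]), array([ 0.4327, -0.3334]))
hub (array([ 4.651e-01, -3.653e-01,  7.770e-02,  1.530e+02,  6.370e-02]), array([ 0.4687, -0.3705]))
housing ((482.3619689941406, -385.5486145019531), (74.50385284423828, 56.6
[... 1748 characters left out ...]
74.70215606689453, 91.73918914794922), 16.859119415283203) 562
[[0.434, -0.329, 0.101], [0.426, -0.333, 0.1], [0.437, -0.342, 0.101], [0.434, -0.344, 0.098], [0.432, -0.344, 0.092], [0.429, -0.344, 0.088], [0.431, -0.344, 0.079], [0.427, -0.342, 0.073], [0.429, -0.344, 0.07], [0.426, -0.34, 0.063], [0.454, -0.353, 0.062], [0.443, -0.351, 0.062], [0.43, -0.346, 0.061], [0.457, -0.361, 0.063], [0.441, -0.356, 0.062], [0.47, -0.371, 0.063], [0.444, -0.359, 0.061], [0.472, -0.372, 0.06], [0.45, -0.365, 0.062], [0.477, -0.38, 0.063], [0.46, -0.372, 0.06], [0.486, -0.389, 0.065], [0.477, -0.384, 0.062], [0.474, -0.386, 0.062], [0.481, -0.391, 0.061], [0.486, -0.398, 0.063], [0.476, -0.399, 0.064]]
```

View pics/c.png

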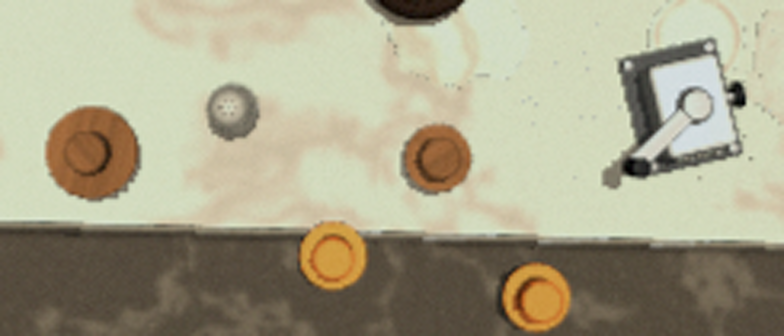

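The crop shows the stopper at (437,158) with a 54 mm flange and the wide one at (92,152) with a 74 mm flange, so the identification holds. The lever post is at (637,165), about 71 mm from the axis, which is also consistent. I'm moving above the funnel.

```bash
python3 -m inch '[{"dx":0.27,"dy":-0.185,"dz":-0.03,"fingers":1},{"dx":0.27,"dy":-0.185,"dz":-0.03,"fingers":1},{"dx":0.27,"dy":-0.185,"dz":-0.03,"fingers":1},{"dx":0.27,"dy":-0.185,"dz":-0.03,"fingers":1},{"dx":0.54,"dy":-0.37,"dz":-0.03,"fingers":1},{"dx":0.54,"dy":-0.37,"dz":-0.03,"fingers":1},{"dx":0.54,"dy":-0.37,"dz":-0.03,"fingers":1},{"dx":0.54,"dy":-0.37,"dz":-0.03,"fingers":1},{"dx":0.54,"dy":-0.37,"dz":-0.03,"fingers":1},{"dx":0.54,"dy":-0.37,"dz":-0.03,"fingers":1},{"dx":0.54,"dy":-0.37,"dz":-0.03,"fingers":1},{"dx":0.54,"dy":-0.37,"dz":-0.03,"fingers":1},{"dx":0.54,"dy":-0.37,"dz":-0.03,"fingers":1},{"dx":0.54,"dy":-0.37,"dz":-0.03,"fingers":1}]' 40
python3 - <<'E'
from h import *
s=bot.read_state();p=np.array(s["tool_pos"]);print(p,R.from_rotvec(s["tcp_rot"]).as_matrix().round(3).tolist())
img,d,W=cloud("wrist"); cv2.imwrite("pics/w1.png",img)
W=W.reshape(-1,3);W=W[~np.isnan(W[:,0])]
P=W[(np.hypot(W[:,0]-.5985,W[:,1]+.1665)<.05)&(W[:,2]>.165)&(W[:,2]<.185)]
if len(P)>4: print(cv2.minEnclosingCircle(P[:,:2].astype(np.float32)),len(P),P.mean(0))
print("tool delta",totool(np.array([.5985,-.1665,.137])-p))
z=np.load("top0.npz")["W"].reshape(-1,3); z=z[(z[:,1]>.19)&(z[:,1]<.5)&(z[:,0]>.5)&(z[:,0]<.75)]
print([(y,np.nanmax(z[(z[:,1]>y)&(z[:,1]<y+.04),2],initial=-1).round(3)) for y in np.arange(.19,.48,.04)])
E
```

```text
[ 0.16161102 -0.65535927  0.23127373] [[0.971, 0.239, -0.0], [0.239, -0.971, 0.0], [-0.0, -0.0, -1.0]]
tool delta [ 0.54124056 -0.37001078  0.09430575]
[(np.float64(0.19), np.float64(0.125)), (np.float64(0.23), np.float64(0.767)), (np.float64(0.27), np.float64(0.011)), (np.float64(0.31000000000000005), np.float64(0.152)), (np.float64(0.35000000000000003), np.float64(0.192)), (np.float64(0.39), np.float64(0.548)), (np.float64(0.43000000000000005), np.float64(0.495)), (np.float64(0.47000000000000003), np.float64(0.427))]invalid input at $[0]: expected keys dx, dy, dz, ax, ay, az, fingers
```

```bash
python3 -m inch '[{"dx":0.27,"dy":-0.185,"dz":-0.03,"ax":0,"ay":0,"az":0,"fingers":1},{"dx":0.27,"dy":-0.185,"dz":-0.03,"ax":0,"ay":0,"az":0,"fingers":1},{"dx":0.27,"dy":-0.185,"dz":-0.03,"ax":0,"ay":0,"az":0,"fingers":1},{"dx":0.27,"dy":-0.185,"dz":-0.03,"ax":0,"ay":0,"az":0,"fingers":1},{"dx":0.54,"dy":-0.37,"dz":-0.03,"ax":0,"ay":0,"az":0,"fingers":1},{"dx":0.54,"dy":-0.37,"dz":-0.03,"ax":0,"ay":0,"az":0,"fingers":1},{"dx":0.54,"dy":-0.37,"dz":-0.03,"ax":0,"ay":0,"az":0,"fingers":1},{"dx":0.54,"dy":-0.37,"dz":-0.03,"ax":0,"ay":0,"az":0,"fingers":1},{"dx":0.54,"dy":-0.37,"dz":-0.03,"ax":0,"ay":0,"az":0,"fingers":1},{"dx":0.54,"dy":-0.37,"dz":-0.03,"ax":0,"ay":0,"az":0,"fingers":1},{"dx":0.54,"dy":-0.37,"dz":-0.03,"ax":0,"ay":0,"az":0,"fingers":1},{"dx":0.54,"dy":-0.37,"dz":-0.03,"ax":0,"ay":0,"az":0,"fingers":1},{"dx":0.54,"dy":-0.37,"dz":-0.03,"ax":0,"ay":0,"az":0,"fingers":1},{"dx":0.54,"dy":-0.37,"dz":-0.03,"ax":0,"ay":0,"az":0,"fingers":1}]' 40
python3 - <<'E'
from h import *
s=bot.read_state();p=np.array(s["tool_pos"]);print(p,R.from_rotvec(s["tcp_rot"]).as_matrix().round(3).tolist())
img,d,W=cloud("wrist"); cv2.imwrite("pics/w1.png",img)
W=W.reshape(-1,3);W=W[~np.isnan(W[:,0])]
P=W[(np.hypot(W[:,0]-.5985,W[:,1]+.1665)<.05)&(W[:,2]>.16)&(W[:,2]<.185)]
if len(P)>4: print(cv2.minEnclosingCircle(P[:,:2].astype(np.float32)),len(P),P.mean(0))
print("tool delta",totool(np.array([.5985,-.1665,.137])-p))
for c in ["top","scene"]:
    z=np.load(c+"0.npz")["W"].reshape(-1,3); z=z[(z[:,1]>.2)&(z[:,1]<.3)&(z[:,2]>.14)&(z[:,0]>.3)]
    print(c,len(z),z[::max(1,len(z)//12)].round(3).tolist())
E
```

```text
time: 3.1
tool_pos: [0.5966, -0.1679, 0.2613]
tcp_rot: [3.119, 0.377, -0.0]
wrist_force: [-1.1, -1.0, -1.0]
width: 1.005
[ 0.5965764  -0.16787009  0.26129904] [[0.971, 0.238, -0.0], [0.238, -0.971, -0.0], [-0.0, 0.0, -1.0]]
((0.5976555347442627, -0.1647178679704666), 0.03175413981080055) 6987 [ 0.59803843 -0.16464106  0.16894048]
tool delta [ 0.00220992 -0.0008946   0.12429861]
top 19713 [[0.547, 0.255, 0.766], [0.536, 0.254, 0.586], [0.506, 0.255, 0.664], [0.527, 0.255, 0.284], [0.473, 0.254, 0.754], [0.464, 0.255, 0.69], [0.454, 0.256, 0.604], [0.44, 0.254, 0.474], [0.42, 0.254, 0.262], [0.413, 0.254, 0.69], [0.391, 0.254, 0.52], [0.388, 0.254, 0.721], [0.356, 0.275, 0.705]]
scene 13843 [[0.353, 0.285, 0.548], [0.442, 0.252, 0.517], [0.361, 0.274, 0.497], [0.384, 0.253, 0.474], [0.459, 0.255, 0.431], [0.422, 0.254, 0.416], [0.439, 0.256, 0.388], [0.528, 0.252, 0.337], [0.529, 0.255, 0.297], [0.397, 0.252, 0.293], [0.523, 0.253, 0.214], [0.508, 0.251, 0.173], [0.372, 0.253, 0.143]]
```

```bash
python3 -m inch '[{"dx":0.002,"dy":-0.0025,"dz":0.03,"ax":0,"ay":0,"az":0,"fingers":1},{"dx":0.002,"dy":-0.0025,"dz":0.07,"ax":0,"ay":0,"az":0,"fingers":1},{"dx":0.002,"dy":-0.0025,"dz":0.105,"ax":0,"ay":0,"az":0,"fingers":1},{"dx":0.002,"dy":-0.0025,"dz":0.124,"ax":0,"ay":0,"az":0,"fingers":1},{"dx":0.002,"dy":-0.0025,"dz":0.124,"ax":0,"ay":0,"az":0,"fingers":1},{"dx":0.002,"dy":-0.0025,"dz":0.124,"ax":0,"ay":0,"az":0,"fingers":1},{"dx":0.002,"dy":-0.0025,"dz":0.124,"ax":0,"ay":0,"az":0,"fingers":0.5},{"dx":0.002,"dy":-0.0025,"dz":0.124,"ax":0,"ay":0,"az":0,"fingers":0.2},{"dx":0.002,"dy":-0.0025,"dz":0.124,"ax":0,"ay":0,"az":0,"fingers":0},{"dx":0.002,"dy":-0.0025,"dz":0.124,"ax":0,"ay":0,"az":0,"fingers":0},{"dx":0.002,"dy":-0.0025,"dz":0.124,"ax":0,"ay":0,"az":0,"fingers":0},{"dx":0.002,"dy":-0.0025,"dz":0.124,"ax":0,"ay":0,"az":0,"fingers":0}]' 40
```

```text
time: 4.65
tool_pos: [0.5991, -0.1652, 0.1391]
tcp_rot: [3.118, 0.376, 0.004]
wrist_force: [-0.9, 0.4, 5.1]
width: 0.692
```

```bash
python3 -m inch '[{"dx":0,"dy":0,"dz":-0.01,"ax":0,"ay":0,"az":0,"fingers":0},{"dx":0,"dy":0,"dz":-0.03,"ax":0,"ay":0,"az":0,"fingers":0},{"dx":0,"dy":0,"dz":-0.06,"ax":0,"ay":0,"az":0,"fingers":0},{"dx":0,"dy":0,"dz":-0.09,"ax":0,"ay":0,"az":0,"fingers":0},{"dx":0,"dy":0,"dz":-0.12,"ax":0,"ay":0,"az":0,"fingers":0},{"dx":0,"dy":0,"dz":-0.14,"ax":0,"ay":0,"az":0,"fingers":0},{"dx":0,"dy":0,"dz":-0.14,"ax":0,"ay":0,"az":0,"fingers":0},{"dx":0,"dy":0,"dz":-0.14,"ax":0,"ay":0,"az":0,"fingers":0}]'
python3 - <<'E'
from h import *
s=bot.read_state();p=np.array(s["tool_pos"]);print(p)
for cam in ["scene","top"]:
    img,d,W=cloud(cam); cv2.imwrite(f"pics/{cam}2.png",img[130:400,200:450])
    W=W.reshape(-1,3);W=W[~np.isnan(W[:,0])]
    c=(.598,-.166)
    Q=W[np.hypot(W[:,0]-c[0],W[:,1]-c[1])<.08]
    print(cam,"rim",cv2.minEnclosingCircle(Q[(abs(Q[:,2]-.131)<.006)][:,:2].astype(np.float32)))
    for lo in np.arange(.18,.29,.01): 
        f=fit(Q,lo,lo+.01); print(round(lo,2),None if f is None else np.round(f,4))
    if cam=="scene": cv2.imwrite("pics/s2.png",cv2.resize(img[130:330,240:420],None,fx=3,fy=3))
print("tool delta to next",totool(np.array([.642,.138,.279])-p))
E
```

```text
time: 5.65
tool_pos: [0.5981, -0.1649, 0.278]
tcp_rot: [3.119, 0.376, 0.001]
wrist_force: [-0.2, 0.4, -1.3]
width: 0.693
[ 0.59805117 -0.16486094  0.27795705]
scene rim ((0.5968656539916992, -0.16492795944213867), 0.033502355217933655)
0.18 None
0.19 None
0.2 None
0.21 None
0.22 [ 5.959e-01 -1.677e-01  1.340e-02  3.400e+01]
0.23 [ 5.961e-01 -1.670e-01  1.490e-02  4.400e+01]
0.24 [ 5.958e-01 -1.682e-01  1.510e-02  5.000e+01]
0.25 [ 5.959e-01 -1.672e-01  1.690e-02  5.200e+01]
0.26 [ 5.935e-01 -1.719e-01  1.390e-02  2.500e+01]
0.27 [ 5.953e-01 -1.676e-01  2.750e-02  3.700e+01]
0.28 [ 6.033e-01 -1.637e-01  3.640e-02  9.100e+01]
top rim ((0.5939387679100037, -0.16405558586120605), 0.030043773353099823)
0.18 None
0.19 None
0.2 None
0.21 None
0.22 None
0.23 None
0.24 None
0.25 None
0.26 None
0.27 [ 0.5966 -0.1659  0.0297  8.    ]
0.28 [ 0.5965 -0.1657  0.0296 10.    ]
tool delta to next [ 0.1147543  -0.28370359 -0.00103005]
```

View pics/s2.png

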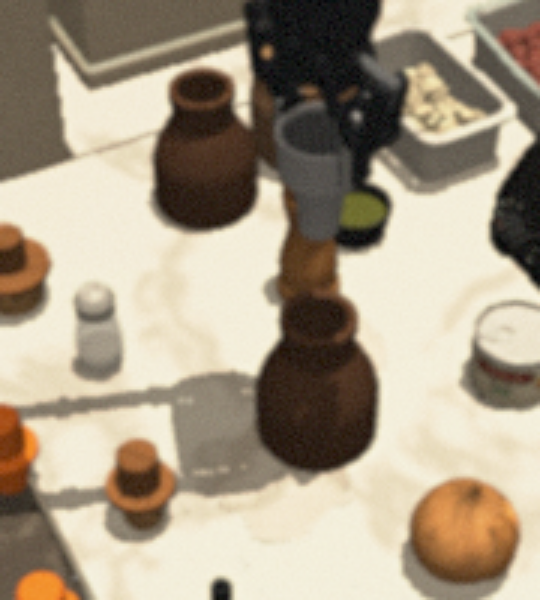

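The picture shows the funnel held upright at (312,170), with the filled carafe still standing at (318,380) and its neck open. I'm taking the funnel over to the other carafe.

```bash
python3 -m inch '[{"dx":0.014,"dy":-0.036,"dz":0,"ax":0,"ay":0,"az":0,"fingers":0},{"dx":0.036,"dy":-0.09,"dz":0,"ax":0,"ay":0,"az":0,"fingers":0},{"dx":0.058,"dy":-0.142,"dz":0,"ax":0,"ay":0,"az":0,"fingers":0},{"dx":0.08,"dy":-0.195,"dz":0,"ax":0,"ay":0,"az":0,"fingers":0},{"dx":0.1,"dy":-0.245,"dz":0,"ax":0,"ay":0,"az":0,"fingers":0},{"dx":0.111,"dy":-0.272,"dz":0,"ax":0,"ay":0,"az":0,"fingers":0},{"dx":0.116,"dy":-0.2845,"dz":0,"ax":0,"ay":0,"az":0,"fingers":0},{"dx":0.116,"dy":-0.2845,"dz":0,"ax":0,"ay":0,"az":0,"fingers":0},{"dx":0.116,"dy":-0.2845,"dz":0,"ax":0,"ay":0,"az":0,"fingers":0},{"dx":0.116,"dy":-0.2845,"dz":0,"ax":0,"ay":0,"az":0,"fingers":0}]'
python3 - <<'E'
from h import *
s=bot.read_state();p=np.array(s["tool_pos"]);print(p, s["tcp_rot"])
for cam in ["scene","top","wrist"]:
    img,d,W=cloud(cam)
    W=W.reshape(-1,3);W=W[~np.isnan(W[:,0])]
    c=(.642,.138)
    Q=W[np.hypot(W[:,0]-c[0],W[:,1]-c[1])<.06]
    Q1=Q[(abs(Q[:,2]-.131)<.006)][:,:2].astype(np.float32)
    if len(Q1)>5: print(cam,"rim",cv2.minEnclosingCircle(Q1),len(Q1),Q1.min(0),Q1.max(0))
    for lo in np.arange(.21,.27,.01): 
        f=fit(Q,lo,lo+.01); print(round(lo,2),None if f is None else np.round(f,4))
    if cam=="wrist": cv2.imwrite("pics/w3.png",img)
E
```

```text
time: 7.0
tool_pos: [0.6427, 0.1377, 0.2772]
tcp_rot: [3.119, 0.374, -0.001]
wrist_force: [-0.5, -0.2, -0.7]
width: 0.688
[0.64271393 0.13773118 0.27721779] [ 3.11916701e+00  3.73844535e-01 -9.48675000e-04]
scene rim ((0.6422396898269653, 0.13773268461227417), 0.03409796580672264) 162 [0.6111169  0.10412208] [0.67347974 0.16943598]
0.21 None
0.22 [6.402e-01 1.338e-01 1.280e-02 3.500e+01]
0.23 [6.390e-01 1.321e-01 1.280e-02 3.800e+01]
0.24 [6.394e-01 1.335e-01 1.460e-02 4.200e+01]
0.25 [6.400e-01 1.332e-01 1.540e-02 3.800e+01]
0.26 [6.389e-01 1.313e-01 1.550e-02 3.100e+01]
0.27 [6.399e-01 1.328e-01 2.650e-02 4.400e+01]
top rim ((0.6422309875488281, 0.1378607153892517), 0.030972827225923538) 173 [0.61236095 0.10744033] [0.67138773 0.1668275 ]
0.21 None
0.22 None
0.23 None
0.24 None
0.25 None
0.26 None
0.27 [0.6411 0.1362 0.0284 7.    ]
wrist rim ((0.643580973148346, 0.13990718126296997), 0.031175320968031883) 1579 [0.6222762 0.1090104] [0.674117   0.17039983]
0.21 None
0.22 None
0.23 None
0.24 None
0.25 None
0.26 None
0.27 [6.418e-01 1.382e-01 3.000e-02 3.020e+02]
```

```bash
python3 -m inch '[{"dx":0.001,"dy":-0.001,"dz":0.02,"ax":0,"ay":0,"az":0,"fingers":0},{"dx":0.001,"dy":-0.001,"dz":0.05,"ax":0,"ay":0,"az":0,"fingers":0},{"dx":0.001,"dy":-0.001,"dz":0.08,"ax":0,"ay":0,"az":0,"fingers":0},{"dx":0.001,"dy":-0.001,"dz":0.1,"ax":0,"ay":0,"az":0,"fingers":0},{"dx":0.001,"dy":-0.001,"dz":0.115,"ax":0,"ay":0,"az":0,"fingers":0},{"dx":0.001,"dy":-0.001,"dz":0.125,"ax":0,"ay":0,"az":0,"fingers":0},{"dx":0.001,"dy":-0.001,"dz":0.13,"ax":0,"ay":0,"az":0,"fingers":0},{"dx":0.001,"dy":-0.001,"dz":0.13,"ax":0,"ay":0,"az":0,"fingers":0},{"dx":0.001,"dy":-0.001,"dz":0.13,"ax":0,"ay":0,"az":0,"fingers":0}]'
```

```text
time: 8.28
tool_pos: [0.6442, 0.1396, 0.1484]
tcp_rot: [-3.119, -0.375, -0.002]
wrist_force: [0.8, 0.7, -1.1]
width: 0.687
```

```bash
python3 -m inch '[{"dx":0,"dy":0,"dz":0.003,"ax":0,"ay":0,"az":0,"fingers":0},{"dx":0,"dy":0,"dz":0.005,"ax":0,"ay":0,"az":0,"fingers":0},{"dx":0,"dy":0,"dz":0.007,"ax":0,"ay":0,"az":0,"fingers":0},{"dx":0,"dy":0,"dz":0.008,"ax":0,"ay":0,"az":0,"fingers":0},{"dx":0,"dy":0,"dz":0.009,"ax":0,"ay":0,"az":0,"fingers":0},{"dx":0,"dy":0,"dz":0.009,"ax":0,"ay":0,"az":0,"fingers":0}]'
```

```text
time: 9.02
tool_pos: [0.6443, 0.1396, 0.1396]
tcp_rot: [-3.119, -0.375, -0.003]
wrist_force: [-0.9, 0.1, -0.0]
width: 0.692
```

Close to seated. I'm opening slowly, backing off and then rising.

```bash
python3 -m inch '[{"dx":0,"dy":0,"dz":0.001,"ax":0,"ay":0,"az":0,"fingers":0},{"dx":0,"dy":0,"dz":0.001,"ax":0,"ay":0,"az":0,"fingers":0.45},{"dx":0,"dy":0,"dz":0.001,"ax":0,"ay":0,"az":0,"fingers":0.6},{"dx":0,"dy":0,"dz":0.001,"ax":0,"ay":0,"az":0,"fingers":1},{"dx":0,"dy":0,"dz":0.001,"ax":0,"ay":0,"az":0,"fingers":1},{"dx":0,"dy":0,"dz":0.001,"ax":0,"ay":0,"az":0,"fingers":1},{"dx":0,"dy":0,"dz":-0.02,"ax":0,"ay":0,"az":0,"fingers":1},{"dx":0,"dy":0,"dz":-0.06,"ax":0,"ay":0,"az":0,"fingers":1},{"dx":0,"dy":0,"dz":-0.1,"ax":0,"ay":0,"az":0,"fingers":1},{"dx":0,"dy":0,"dz":-0.1,"ax":0,"ay":0,"az":0,"fingers":1}]'
python3 - <<'E'
from h import *
s=bot.read_state();p=np.array(s["tool_pos"]);print(p)
for cam in ["wrist","scene"]:
    img,d,W=cloud(cam)
    W=W.reshape(-1,3);W=W[~np.isnan(W[:,0])]
    Q=W[np.hypot(W[:,0]-.642,W[:,1]-.138)<.06]
    P=Q[(Q[:,2]>.16)&(Q[:,2]<.185)]
    print(cam,cv2.minEnclosingCircle(P[:,:2].astype(np.float32)),P.mean(0),len(P)); A=np.c_[P[:,:2],np.ones(len(P))];print("slope",np.linalg.lstsq(A,P[:,2],rcond=None)[0])
    if cam=="scene": cv2.imwrite("pics/s3.png",cv2.resize(img[130:330,240:420],None,fx=3,fy=3))
print("to stopper",totool(np.array([.435,-.183,.16])-p))
E
```

```text
time: 10.28
tool_pos: [0.6474, 0.1402, 0.247]
tcp_rot: [-3.118, -0.374, -0.02]
wrist_force: [0.3, 0.9, -0.4]
width: 1.0
[0.64741108 0.14017714 0.24701413]
wrist ((0.6406570076942444, 0.13931091129779816), 0.03177298977971077) [0.64111783 0.13930387 0.16600004] 7606
slope [ 0.01001642 -0.00223612  0.15988983]
scene ((0.6436030864715576, 0.1387445330619812), 0.036540884524583817) [0.64186214 0.13674815 0.16706871] 321
slope [0.01125027 0.02270816 0.15674229]
to stopper [-0.28329107  0.26368229  0.08573919]
```

View pics/s3.png

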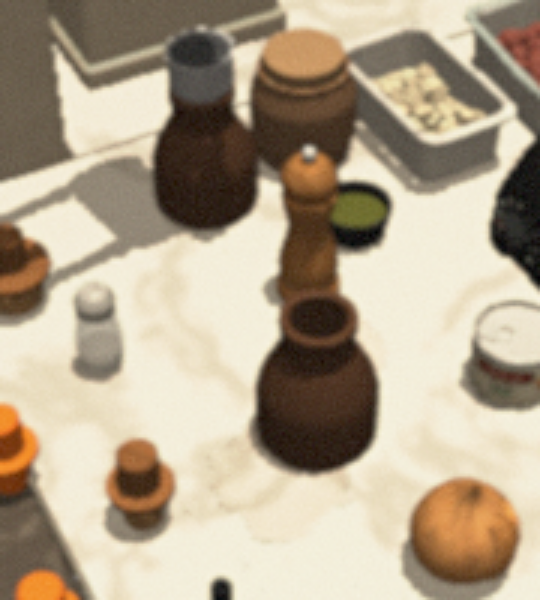

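The funnel is seated upright in the left carafe at (200,65), and its top at z≈0.168–0.174 matches. Next is above the stopper at crop (140,475).

```bash
python3 -m inch '[{"dx":-0.035,"dy":0.033,"dz":0,"ax":0,"ay":0,"az":0,"fingers":1},{"dx":-0.075,"dy":0.07,"dz":0,"ax":0,"ay":0,"az":0,"fingers":1},{"dx":-0.115,"dy":0.107,"dz":0,"ax":0,"ay":0,"az":0,"fingers":1},{"dx":-0.155,"dy":0.144,"dz":0,"ax":0,"ay":0,"az":0,"fingers":1},{"dx":-0.195,"dy":0.181,"dz":0.01,"ax":0,"ay":0,"az":0,"fingers":1},{"dx":-0.235,"dy":0.219,"dz":0.03,"ax":0,"ay":0,"az":0,"fingers":1},{"dx":-0.265,"dy":0.247,"dz":0.06,"ax":0,"ay":0,"az":0,"fingers":1},{"dx":-0.283,"dy":0.264,"dz":0.08,"ax":0,"ay":0,"az":0,"fingers":1},{"dx":-0.283,"dy":0.264,"dz":0.08,"ax":0,"ay":0,"az":0,"fingers":1},{"dx":-0.283,"dy":0.264,"dz":0.08,"ax":0,"ay":0,"az":0,"fingers":1}]'
python3 - <<'E'
from h import *
s=bot.read_state();p=np.array(s["tool_pos"]);print(p,s["tcp_rot"])
img,d,W=cloud("wrist"); cv2.imwrite("pics/w4.png",img)
W=W.reshape(-1,3);W=W[~np.isnan(W[:,0])]
Q=W[np.hypot(W[:,0]-.435,W[:,1]+.183)<.04]
for lo,hi in [(.07,.085),(.036,.05)]:
    P=Q[(Q[:,2]>lo)&(Q[:,2]<hi)]; 
    if len(P)>4: c=cv2.minEnclosingCircle(P[:,:2].astype(np.float32)); print(c,P.mean(0),len(P)); print(totool(np.array([*c[0],.048])-p))
E
```

```text
time: 11.62
tool_pos: [0.4328, -0.1833, 0.1604]
tcp_rot: [-3.118, -0.374, -0.007]
wrist_force: [0.8, 0.9, 0.2]
width: 0.996
[ 0.43283577 -0.18333935  0.16038572] [-3.11818337 -0.37385686 -0.00709766]
((0.4358053505420685, -0.18159589171409607), 0.01692844368517399) [ 0.43680021 -0.18134527  0.07650084] 2068
[ 0.00267755 -0.0010287   0.11240187]
((0.4359745383262634, -0.18157564103603363), 0.027255035936832428) [ 0.44464165 -0.17952645  0.04287582] 1940
[ 0.00284671 -0.00100824  0.11240281]
```

```bash
python3 -m inch '[{"dx":0.0028,"dy":-0.001,"dz":0.03,"ax":0,"ay":0,"az":0,"fingers":1},{"dx":0.0028,"dy":-0.001,"dz":0.07,"ax":0,"ay":0,"az":0,"fingers":0.6},{"dx":0.0028,"dy":-0.001,"dz":0.1,"ax":0,"ay":0,"az":0,"fingers":0.4},{"dx":0.0028,"dy":-0.001,"dz":0.112,"ax":0,"ay":0,"az":0,"fingers":0.3},{"dx":0.0028,"dy":-0.001,"dz":0.112,"ax":0,"ay":0,"az":0,"fingers":0.1},{"dx":0.0028,"dy":-0.001,"dz":0.112,"ax":0,"ay":0,"az":0,"fingers":-0.1},{"dx":0.0028,"dy":-0.001,"dz":0.112,"ax":0,"ay":0,"az":0,"fingers":-0.3},{"dx":0.0028,"dy":-0.001,"dz":0.112,"ax":0,"ay":0,"az":0,"fingers":-0.6},{"dx":0.0028,"dy":-0.001,"dz":0.112,"ax":0,"ay":0,"az":0,"fingers":-0.6},{"dx":0.0028,"dy":-0.001,"dz":0.112,"ax":0,"ay":0,"az":0,"fingers":-0.6},{"dx":0.0028,"dy":-0.001,"dz":0.112,"ax":0,"ay":0,"az":0,"fingers":-0.6}]' 50
```

```text
time: 13.05
tool_pos: [0.4381, -0.1824, 0.0505]
tcp_rot: [3.118, 0.375, 0.013]
wrist_force: [0.7, -0.4, 6.0]
width: 0.373
```

```bash
python3 -m inch '[{"dx":0,"dy":0,"dz":-0.01,"ax":0,"ay":0,"az":0,"fingers":-0.6},{"dx":0,"dy":0,"dz":-0.04,"ax":0,"ay":0,"az":0,"fingers":-0.6},{"dx":0,"dy":0,"dz":-0.09,"ax":0,"ay":0,"az":0,"fingers":-0.6},{"dx":0,"dy":0,"dz":-0.14,"ax":0,"ay":0,"az":0,"fingers":-0.6},{"dx":0.02,"dy":0.003,"dz":-0.17,"ax":0,"ay":0,"az":0,"fingers":-0.6},{"dx":0.06,"dy":0.008,"dz":-0.17,"ax":0,"ay":0,"az":0,"fingers":-0.6},{"dx":0.1,"dy":0.013,"dz":-0.17,"ax":0,"ay":0,"az":0,"fingers":-0.6},{"dx":0.13,"dy":0.016,"dz":-0.17,"ax":0,"ay":0,"az":0,"fingers":-0.6},{"dx":0.13,"dy":0.016,"dz":-0.17,"ax":0,"ay":0,"az":0,"fingers":-0.6},{"dx":0.13,"dy":0.016,"dz":-0.17,"ax":0,"ay":0,"az":0,"fingers":-0.6}]'
python3 - <<'E'
from h import *
s=bot.read_state();p=np.array(s["tool_pos"]);print(p,s["tcp_rot"])
for cam in ["scene","top","wrist"]:
    img,d,W=cloud(cam); cv2.imwrite(f"pics/{cam}5.png",img)
    W=W.reshape(-1,3);W=W[~np.isnan(W[:,0])]
    Q=W[np.hypot(W[:,0]-.598,W[:,1]+.165)<.06]
    Q1=Q[(abs(Q[:,2]-.131)<.006)][:,:2].astype(np.float32)
    if len(Q1)>5: print(cam,"rim",cv2.minEnclosingCircle(Q1),len(Q1),Q1.min(0),Q1.max(0))
    Q=W[np.hypot(W[:,0]-p[0],W[:,1]-p[1])<.035]
    for lo in np.arange(.16,.24,.01):
        f=fit(Q,lo,lo+.01); print(round(lo,2),None if f is None else np.round(f,4))
i=cv2.imread("pics/scene5.png");cv2.imwrite("pics/s5.png",cv2.resize(i[180:300,270:400],None,fx=4,fy=4))
E
```

```text
time: 14.3
tool_pos: [0.5657, -0.1669, 0.2213]
tcp_rot: [3.118, 0.375, 0.011]
wrist_force: [-0.3, 0.3, -1.3]
width: 0.367
[ 0.56566713 -0.16688048  0.22126626] [3.11816129 0.37508698 0.01053396]
scene rim ((0.5969091653823853, -0.16691848635673523), 0.03274194151163101) 234 [ 0.5667959  -0.19954598] [ 0.6277107  -0.13732369]
0.16 None
0.17 [ 5.614e-01 -1.701e-01  1.420e-02  3.500e+01]
0.18 [ 5.617e-01 -1.694e-01  1.590e-02  4.000e+01]
0.19 [ 5.606e-01 -1.722e-01  1.440e-02  2.800e+01]
0.2 [ 5.619e-01 -1.707e-01  2.430e-02  4.000e+01]
0.21 [ 5.616e-01 -1.696e-01  2.130e-02  1.620e+02]
0.22 [ 5.723e-01 -1.662e-01  2.610e-02  5.300e+01]
0.23 [ 5.759e-01 -1.662e-01  2.920e-02  7.900e+01]
0.16 None
0.17 None
0.18 None
0.19 None
0.2 None
0.21 [ 5.569e-01 -1.668e-01  1.970e-02  4.000e+01]
0.22 None
0.23 None
wrist rim ((0.5981051921844482, -0.16476504504680634), 0.03125791624188423) 3578 [ 0.5677344  -0.19540446] [ 0.6288116  -0.13396654]
0.16 None
0.17 None
0.18 None
0.19 None
0.2 [ 5.626e-01 -1.673e-01  2.700e-02  1.250e+02]
0.21 [ 5.706e-01 -1.653e-01  1.650e-02  3.265e+03]
0.22 [ 5.608e-01 -1.679e-01  1.990e-02  8.310e+02]
0.23 [ 5.499e-01 -1.709e-01  3.110e-02  1.506e+03]
```

View pics/s5.png

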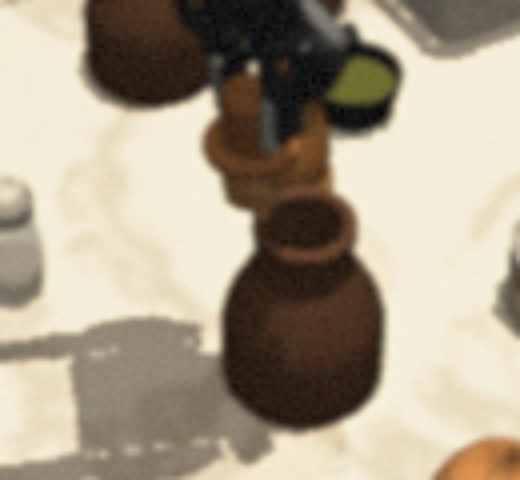

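The stopper is held upright with its flange at (262,145), and the carafe rim is at (305,220), still at (0.598,-0.165). I'm moving over the neck and lowering the stopper part of the way.

```bash
python3 -m inch '[{"dx":0.017,"dy":0.0035,"dz":0,"ax":0,"ay":0,"az":0,"fingers":-0.6},{"dx":0.034,"dy":0.0068,"dz":0,"ax":0,"ay":0,"az":0,"fingers":-0.6},{"dx":0.034,"dy":0.0068,"dz":0,"ax":0,"ay":0,"az":0,"fingers":-0.6},{"dx":0.034,"dy":0.0068,"dz":0.015,"ax":0,"ay":0,"az":0,"fingers":-0.6},{"dx":0.034,"dy":0.0068,"dz":0.03,"ax":0,"ay":0,"az":0,"fingers":-0.6},{"dx":0.034,"dy":0.0068,"dz":0.04,"ax":0,"ay":0,"az":0,"fingers":-0.6},{"dx":0.034,"dy":0.0068,"dz":0.05,"ax":0,"ay":0,"az":0,"fingers":-0.6},{"dx":0.034,"dy":0.0068,"dz":0.05,"ax":0,"ay":0,"az":0,"fingers":-0.6},{"dx":0.034,"dy":0.0068,"dz":0.05,"ax":0,"ay":0,"az":0,"fingers":-0.6}]'
```

```text
time: 15.58
tool_pos: [0.601, -0.1659, 0.1723]
tcp_rot: [3.118, 0.374, 0.013]
wrist_force: [0.0, 0.4, -0.5]
width: 0.37
```

```bash
python3 -m inch '[{"dx":-0.0005,"dy":-0.0005,"dz":0.007,"ax":0,"ay":0,"az":0,"fingers":-0.6},{"dx":-0.0005,"dy":-0.0005,"dz":0.013,"ax":0,"ay":0,"az":0,"fingers":-0.6},{"dx":-0.0005,"dy":-0.0005,"dz":0.018,"ax":0,"ay":0,"az":0,"fingers":-0.6},{"dx":-0.0005,"dy":-0.0005,"dz":0.022,"ax":0,"ay":0,"az":0,"fingers":-0.6},{"dx":-0.0005,"dy":-0.0005,"dz":0.024,"ax":0,"ay":0,"az":0,"fingers":-0.6},{"dx":-0.0005,"dy":-0.0005,"dz":0.025,"ax":0,"ay":0,"az":0,"fingers":-0.6},{"dx":-0.0005,"dy":-0.0005,"dz":0.025,"ax":0,"ay":0,"az":0,"fingers":-0.6}]'
```

```text
time: 16.45
tool_pos: [0.6006, -0.1655, 0.1474]
tcp_rot: [3.118, 0.374, 0.014]
wrist_force: [-0.2, 0.1, -0.9]
width: 0.367
```

```bash
python3 -m inch '[{"dx":0,"dy":0,"dz":0.001,"ax":0,"ay":0,"az":0,"fingers":-0.6},{"dx":0,"dy":0,"dz":0.002,"ax":0,"ay":0,"az":0,"fingers":-0.6},{"dx":0,"dy":0,"dz":0.002,"ax":0,"ay":0,"az":0,"fingers":-0.6}]'
```

```text
time: 16.82
tool_pos: [0.6013, -0.1659, 0.1466]
tcp_rot: [3.116, 0.374, 0.016]
wrist_force: [-0.4, -0.2, 5.5]
width: 0.369
```

Contact came at 5.5 N with the foot at 96 mm, so the stopper is home. I'm releasing it and checking.

```bash
python3 -m inch '[{"dx":0,"dy":0,"dz":0,"ax":0,"ay":0,"az":0,"fingers":-0.15},{"dx":0,"dy":0,"dz":0,"ax":0,"ay":0,"az":0,"fingers":0.2},{"dx":0,"dy":0,"dz":0,"ax":0,"ay":0,"az":0,"fingers":0.6},{"dx":0,"dy":0,"dz":0,"ax":0,"ay":0,"az":0,"fingers":0.6},{"dx":0,"dy":0,"dz":-0.02,"ax":0,"ay":0,"az":0,"fingers":0.6},{"dx":0,"dy":0,"dz":-0.06,"ax":0,"ay":0,"az":0,"fingers":0.6},{"dx":0,"dy":0,"dz":-0.1,"ax":0,"ay":0,"az":0,"fingers":0.6},{"dx":0,"dy":0,"dz":-0.1,"ax":0,"ay":0,"az":0,"fingers":-1},{"dx":0,"dy":0,"dz":-0.1,"ax":0,"ay":0,"az":0,"fingers":-1}]'
python3 - <<'E'
from h import *
s=bot.read_state();p=np.array(s["tool_pos"]);print(p,s["tcp_rot"])
for cam in ["wrist","scene"]:
    img,d,W=cloud(cam)
    W=W.reshape(-1,3);W=W[~np.isnan(W[:,0])]
    Q=W[np.hypot(W[:,0]-.598,W[:,1]+.166)<.045]
    for lo,hi in [(.165,.183),(.134,.145)]:
        P=Q[(Q[:,2]>lo)&(Q[:,2]<hi)]
        if len(P)>5:
            print(cam,cv2.minEnclosingCircle(P[:,:2].astype(np.float32)),np.median(P,0),len(P)); A=np.c_[P[:,:2],np.ones(len(P))];print("slope",np.linalg.lstsq(A,P[:,2],rcond=None)[0][:2])
    if cam=="scene": cv2.imwrite("pics/s6.png",cv2.resize(img[200:400,250:430],None,fx=3,fy=3))
pv=np.array([.482,-.3855])
for th in (-.25,0,.5,1.05,1.2): 
    a=np.radians(135.4)-th; print(th,(pv+.072*np.array([np.cos(a),np.sin(a)])).round(4))
E
```

```text
time: 17.95
tool_pos: [0.6004, -0.1658, 0.2475]
tcp_rot: [3.116, 0.374, 0.018]
wrist_force: [-0.9, -0.3, -1.5]
width: 0.382
[ 0.6003924  -0.16581061  0.2475418 ] [3.11592699 0.37369216 0.01774145]
wrist ((0.5972650647163391, -0.16552603244781494), 0.016914011910557747) [ 0.59852732 -0.16527732  0.17054189] 2157
slope [-0.02266104 -0.00406554]
wrist ((0.5975223779678345, -0.165333092212677), 0.027164028957486153) [ 0.60927525 -0.16040226  0.13666211] 2000
slope [0.00408661 0.00343657]
scene ((0.5973188281059265, -0.16977599263191223), 0.01838100515305996) [ 0.59598577 -0.17098308  0.17095733] 137
slope [0.04438849 0.04125881]
scene ((0.5964342355728149, -0.1694687157869339), 0.02742830663919449) [ 0.58757369 -0.1793743   0.13782807] 192
slope [ 0.01206008 -0.0030377 ]
-0.25 [ 0.4198 -0.3492]
0 [ 0.4307 -0.3349]
0.5 [ 0.4612 -0.3166]
1.05 [ 0.5003 -0.3159]
1.2 [ 0.5105 -0.3194]
```

View pics/s6.png

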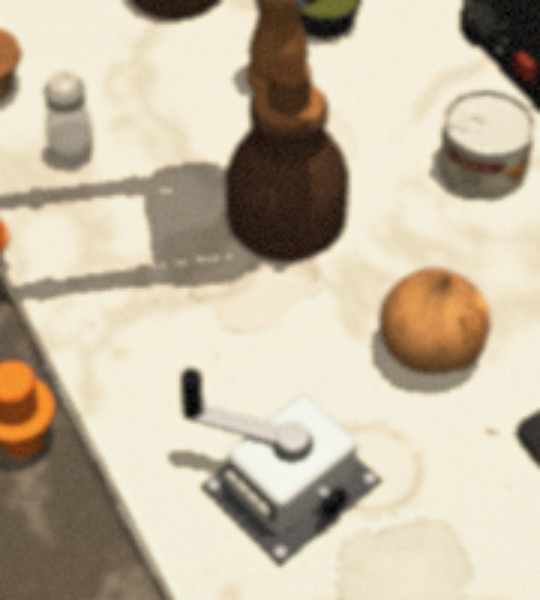

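The stopper sits upright on the rim at (290,105), with its flange flat and the measured tilt about 0. The lever is at rest with its post at (192,393). I'm moving the shut fingers behind the post, on the -x side, with the tips at z≈0.072.

```bash
python3 -m inch '[{"dx":-0.03,"dy":0.015,"dz":0,"ax":0,"ay":0,"az":0,"fingers":-1},{"dx":-0.08,"dy":0.039,"dz":0,"ax":0,"ay":0,"az":0,"fingers":-1},{"dx":-0.13,"dy":0.063,"dz":0,"ax":0,"ay":0,"az":0,"fingers":-1},{"dx":-0.18,"dy":0.088,"dz":0,"ax":0,"ay":0,"az":0,"fingers":-1},{"dx":-0.23,"dy":0.112,"dz":0,"ax":0,"ay":0,"az":0,"fingers":-1},{"dx":-0.255,"dy":0.124,"dz":0.02,"ax":0,"ay":0,"az":0,"fingers":-1},{"dx":-0.255,"dy":0.124,"dz":0.06,"ax":0,"ay":0,"az":0,"fingers":-1},{"dx":-0.255,"dy":0.124,"dz":0.11,"ax":0,"ay":0,"az":0,"fingers":-1},{"dx":-0.255,"dy":0.124,"dz":0.15,"ax":0,"ay":0,"az":0,"fingers":-1},{"dx":-0.255,"dy":0.124,"dz":0.175,"ax":0,"ay":0,"az":0,"fingers":-1},{"dx":-0.255,"dy":0.124,"dz":0.175,"ax":0,"ay":0,"az":0,"fingers":-1},{"dx":-0.255,"dy":0.124,"dz":0.175,"ax":0,"ay":0,"az":0,"fingers":-1}]'
python3 - <<'E'
from h import *
s=bot.read_state();p=np.array(s["tool_pos"]);print(p,s["tcp_rot"],s["width"])
pv=np.array([.482,-.3855])
for th in np.arange(0,1.16,.15): 
    a=np.radians(135.4)-th; t=pv+.072*np.array([np.cos(a),np.sin(a)])
    print(round(th,2),(totool(np.array([*t,p[2]])-p)-[.019,0,0]).round(4))
E
```

```text
time: 19.55
tool_pos: [0.3827, -0.3466, 0.0691]
tcp_rot: [3.117, 0.374, 0.013]
wrist_force: [0.8, -0.4, 0.1]
width: 0.003
[ 0.38268164 -0.34657219  0.06913324] [3.1173525  0.37394979 0.01301499] 0.003244280118968184
0.0 [0.0304 0.0001 0.0004]
0.15 [ 0.04   -0.0049  0.0005]
0.3 [ 0.0502 -0.0084  0.0005]
0.45 [ 0.0608 -0.0103  0.0006]
0.6 [ 0.0716 -0.0106  0.0007]
0.75 [ 0.0823 -0.0093  0.0008]
0.9 [ 0.0927 -0.0064  0.0009]
1.05 [ 0.1026 -0.002   0.001 ]
```

```bash
python3 -m inch '[{"dx":0.015,"dy":-0.001,"dz":-0.003,"ax":0,"ay":0,"az":0,"fingers":-1},{"dx":0.03,"dy":-0.001,"dz":-0.003,"ax":0,"ay":0,"az":0,"fingers":-1},{"dx":0.04,"dy":-0.005,"dz":-0.003,"ax":0,"ay":0,"az":0,"fingers":-1},{"dx":0.05,"dy":-0.008,"dz":-0.003,"ax":0,"ay":0,"az":0,"fingers":-1},{"dx":0.061,"dy":-0.01,"dz":-0.003,"ax":0,"ay":0,"az":0,"fingers":-1},{"dx":0.072,"dy":-0.01,"dz":-0.003,"ax":0,"ay":0,"az":0,"fingers":-1},{"dx":0.082,"dy":-0.009,"dz":-0.003,"ax":0,"ay":0,"az":0,"fingers":-1},{"dx":0.092,"dy":-0.006,"dz":-0.003,"ax":0,"ay":0,"az":0,"fingers":-1},{"dx":0.099,"dy":-0.003,"dz":-0.003,"ax":0,"ay":0,"az":0,"fingers":-1},{"dx":0.099,"dy":-0.003,"dz":-0.003,"ax":0,"ay":0,"az":0,"fingers":-1}]'
```

```text
time: 20.8
tool_pos: [0.4787, -0.3206, 0.0729]
tcp_rot: [3.117, 0.374, 0.013]
wrist_force: [-3.5, -0.1, 0.2]
width: 0.002
```

Spring force is 3.5 N and it isn't at the stop yet. I'm creeping on until the force rises.

```bash
python3 -m inch '[{"dx":0.002,"dy":0.001,"dz":0,"ax":0,"ay":0,"az":0,"fingers":-1},{"dx":0.004,"dy":0.001,"dz":0,"ax":0,"ay":0,"az":0,"fingers":-1},{"dx":0.005,"dy":0.001,"dz":0,"ax":0,"ay":0,"az":0,"fingers":-1},{"dx":0.005,"dy":0.001,"dz":0,"ax":0,"ay":0,"az":0,"fingers":-1}]'
python3 - <<'E'
from h import *
s=bot.read_state(); print(s["tool_pos"],s["wrist_force"])
img,d,W=cloud("scene"); W=W.reshape(-1,3)
Q=W[(np.hypot(W[:,0]-.5,W[:,1]+.316)<.04)&(W[:,2]>.06)&(W[:,2]<.115)]; print(len(Q))
cv2.imwrite("pics/s7.png",cv2.resize(img[300:400,290:400],None,fx=5,fy=5))
E
```

```text
time: 21.3
tool_pos: [0.4836, -0.3215, 0.073]
tcp_rot: [3.115, 0.374, 0.013]
wrist_force: [-3.9, -3.7, -1.5]
width: -0.0
[ 0.48363548 -0.32146391  0.07297674] [-3.89812086 -3.66852477 -1.54496032]
162
```

```bash
python3 -m inch '[{"dx":0.001,"dy":0,"dz":0,"ax":0,"ay":0,"az":0,"fingers":-1},{"dx":0.002,"dy":0,"dz":0,"ax":0,"ay":0,"az":0,"fingers":-1},{"dx":0.002,"dy":0,"dz":0,"ax":0,"ay":0,"az":0,"fingers":-1}]'
```

```text
time: 21.72
tool_pos: [0.4841, -0.3216, 0.0729]
tcp_rot: [3.115, 0.375, 0.009]
wrist_force: [-8.2, -2.4, 0.6]
width: 0.0
```

```bash
python3 -m inch '[{"dx":0.002,"dy":0,"dz":0,"ax":0,"ay":0,"az":0,"fingers":-1},{"dx":0.003,"dy":0,"dz":0,"ax":0,"ay":0,"az":0,"fingers":-1},{"dx":0.003,"dy":0,"dz":0,"ax":0,"ay":0,"az":0,"fingers":-1},{"dx":0.003,"dy":0,"dz":0,"ax":0,"ay":0,"az":0,"fingers":-1}]'
```

```text
time: 22.22
tool_pos: [0.4844, -0.3216, 0.0729]
tcp_rot: [3.115, 0.375, 0.001]
wrist_force: [-12.0, -3.9, 3.7]
width: 0.001
```

The force rises to 12 N with no advance, so the lever is at its stop. I'm backing off along the arc and rising clear.

```bash
python3 -m inch '[{"dx":-0.008,"dy":-0.003,"dz":0,"ax":0,"ay":0,"az":0,"fingers":-1},{"dx":-0.02,"dy":-0.007,"dz":0,"ax":0,"ay":0,"az":0,"fingers":-1},{"dx":-0.035,"dy":-0.009,"dz":0,"ax":0,"ay":0,"az":0,"fingers":-1},{"dx":-0.05,"dy":-0.008,"dz":0,"ax":0,"ay":0,"az":0,"fingers":-1},{"dx":-0.065,"dy":-0.004,"dz":0,"ax":0,"ay":0,"az":0,"fingers":-1},{"dx":-0.085,"dy":0.001,"dz":0,"ax":0,"ay":0,"az":0,"fingers":-1},{"dx":-0.115,"dy":0.001,"dz":0,"ax":0,"ay":0,"az":0,"fingers":-1},{"dx":-0.115,"dy":0.001,"dz":0,"ax":0,"ay":0,"az":0,"fingers":-1},{"dx":-0.115,"dy":0.001,"dz":-0.05,"ax":0,"ay":0,"az":0,"fingers":-1},{"dx":-0.115,"dy":0.001,"dz":-0.1,"ax":0,"ay":0,"az":0,"fingers":-1},{"dx":-0.115,"dy":0.001,"dz":-0.14,"ax":0,"ay":0,"az":0,"fingers":-1},{"dx":-0.115,"dy":0.001,"dz":-0.14,"ax":0,"ay":0,"az":0,"fingers":-1}]'
python3 - <<'E'
from h import *
for cam in ["top","scene"]:
    img,d,W=cloud(cam); cv2.imwrite(f"pics/{cam}9.png",img)
    W=W.reshape(-1,3);W=W[~np.isnan(W[:,0])]
    def e(n,c,r,lo,hi):
        P=W[(np.hypot(W[:,0]-c[0],W[:,1]-c[1])<r)&(W[:,2]>lo)&(W[:,2]<hi)]
        print(cam,n,(np.round([*cv2.minEnclosingCircle(P[:,:2].astype(np.float32))[0],np.median(P[:,2])],4),len(P)) if len(P)>5 else "none")
    e("post",(.431,-.336),.025,.09,.108); e("knob",(.598,-.166),.03,.16,.185); e("flange",(.598,-.166),.04,.133,.146)
    e("fbody",(.598,-.166),.07,.03,.06); e("funnel",(.642,.138),.04,.155,.185)
i=cv2.imread("pics/scene9.png");cv2.imwrite("pics/s9.png",cv2.resize(i[130:400,200:450],None,fx=2.2,fy=2.2))
E
```

```text
time: 23.72
tool_pos: [0.3754, -0.3516, 0.2177]
tcp_rot: [3.108, 0.375, 0.011]
wrist_force: [-0.0, -1.0, -0.7]
width: -0.001
top post (array([ 0.4318, -0.3346,  0.1007]), 38)
top knob (array([ 0.5981, -0.1666,  0.1722]), 161)
top flange (array([ 0.5977, -0.1648,  0.1378]), 240)
top fbody (array([ 0.5974, -0.1654,  0.0543]), 109)
top funnel (array([0.6428, 0.1396, 0.169 ]), 570)
scene post (array([ 0.4296, -0.3413,  0.0997]), 62)
scene knob (array([ 0.597 , -0.1696,  0.1706]), 158)
scene flange (array([ 0.5961, -0.1692,  0.1376]), 207)
scene fbody (array([ 0.5955, -0.1704,  0.0472]), 390)
scene funnel (array([0.6464, 0.133 , 0.1666]), 213)
```

View pics/s9.png

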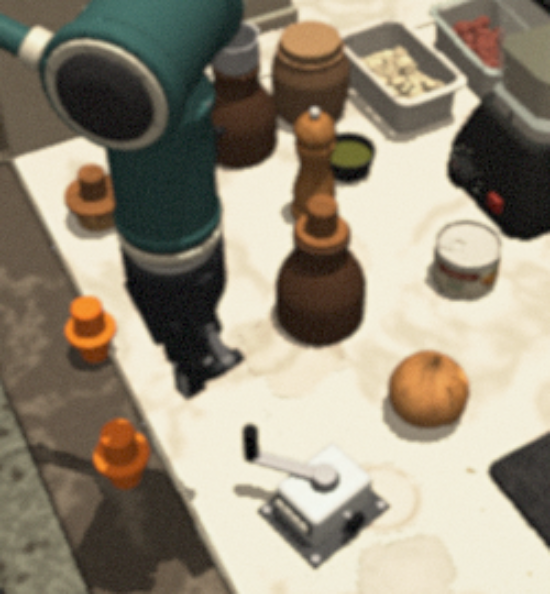

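Everything is in place: the funnel is in the far carafe (240,50), the stopper is home (322,230), the lever is back at rest (250,442) and the robot is clear of everything.

```bash
python3 -c "
from workcell import bot
print(bot.finish_job())"
```

```text
the job is handed in; nothing more can be done
None
```

The job is done and handed in at about 24 s on the robot's clock. I moved the funnel into the empty carafe and closed the filled one with the narrow brown stopper. Then I pushed the counter's lever to its stop and let it spring back.

**Last checks:**
- **Funnel:** it stands upright on the other carafe's axis, within 2 mm by the top camera.
- **Stopper:** I felt it touch the rim with its foot at 96 mm. The top of its flange reads about 138 mm and the top of its knob about 172 mm, against 139 and 173 mm expected. The wrist camera read about 2 mm low, which is within its calibration.
- **Carafes:** the filled carafe is where it started, to within about 1 mm. For the other I only have its neck, which had not moved before the funnel went in. The funnel standing in it has since stayed there too.
- **Lever:** at the stop the force rose to about 12 N with no further movement. Afterwards its post was back at its rest position, within 1 mm by the top camera.
- **Scene camera:** it read up to about 6 mm off sideways on partly hidden objects, so I relied on the top and wrist cameras. I did not read the counter's number window.

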